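Push out the dust extractor's filter slide with the release pin

ROBOT

A 6-joint arm with a two-finger parallel gripper is mounted at the origin on a cart in front of the work surface, level with it; the furniture and walls round the work are solid. World frame = base frame: x ahead of the robot, y to its left, z up, the work surface at z = 0. Lengths are in mm, angles in degrees, forces in N, time in s.
With the tool pointing down it reaches from about 300 to 850 mm from the base axis. Payload 4.2 kg.
Tool frame: the origin (TCP) lies midway between the tips of the shut fingers; the grasp point (between the pads) lies 19 mm behind it (env.grip_point_offset is the distance from the TCP to the grasp point, in mm); z points along the fingers, x is the direction in which the jaws open and shut, and the axes are right-handed (so a half turn about z gives the same grasp; the last joint's range is limited). The gripper opens to 91 mm and grips with 3 to 60 N. Pads are 32 mm wide; open, the fingers measure 118 mm over their backs; the gripper's body (76 mm by 178 mm) begins 60 mm behind the grasp point.
Start: joints at [67.838, 18.312, 89.639, -0, 72.044, -1.146], TCP at [206.216, 536.767, 213.976] pointing down, gripper open.
Joint ranges: [-177.97, 177.97], [-48.28, 115.42], [12.27, 149.76], [-77.06, 257.06], [2.81, 150.46], [-146.56, 146.56]. Speed limits (degrees/s): [147.25, 147.25, 180, 180, 180, 180].

INTERFACE

Orientations are given as [roll, pitch, yaw] about the fixed x, y, z axes, in that order (R = Rz(yaw) Ry(pitch) Rx(roll)).
In Python, from workcell import env gives the robot as it stands.
- The arm moves only by the shell command python3 -m pendant 'ROWS' [FORCE]. ROWS is JSON, a list of rows, each an object with "xyz": the shift along the tool's x, y, z in m, a list of three; "roll": the turn about the tool's z in degrees; "jaw": the closure, from 0 (fully open) to 1 (shut). A call has exactly 8 rows; each row is the pose to reach, as a shift and turn from the pose commanded when the call began, along the tool's axes at that moment; what a row does not reach only later rows make up. A row lasts 1/8 s, in which the tool goes at most 62.5 mm and 10.7 degrees, less where a joint would pass 70% of its speed; a pose out of reach is approached as far as the arm can. A call with a gripper value outside its range is refused whole. The fingers move at their own pace and stop on an object; FORCE is the grip in N (left out, the last holds). Time passes only in rows, so rows that repeat a pose let the fingers close, or fill a call up. It gives the time, the measured TCP pose, the force and the opening at its end, in the units of the state.
- env.state(): the state, without advancing time (a new reading comes with each control period).
- env.grab_frame(name): name is "scene" or "top" or "wrist"; returns (picture, depth): 420x560x3 uint8, blue, green, red; 420x560 float32, mm along the optical axis (not along the pixel's ray), 0 where there is no reading.
- env.camera_params(name): a dict with "camera_matrix" (3x3 intrinsics, pixels), "cam_to_world" (4x4, takes a point from camera to world coordinates); the wrist camera has in their place "hand_eye" (4x4, takes a point from camera to tool coordinates, whose origin is the TCP and whose axes are the tool frame's). Camera axes: x right, y up, looking along -z (the intrinsics and any distortion apply to the point x, -y, -z); pixel columns grow to the right and rows downward; lengths in mm; the calibration is good to about 2 mm. The wrist camera is an equidistant fisheye: a pixel r from the principal point sees the ray r / f radians off the axis. A picture is of the moment at which its call begins: read the wrist's pose just before it. camera_params takes no time and is no camera call.
- env.job_done(): hands the job in, once; it reports no verdict.
The state is a dict: "time_s": time; "qpos": joint angles; "qvel": joint speeds; "effort": joint torques, N m; "ee_pos": TCP position; "ee_rot": TCP orientation; "force": force on the tool from outside, world axes, zero at the start; "torque": the same for the moment, N m; "gripper_width": finger opening in mm.
Only numpy, scipy, OpenCV 4.12 (cv2) and the standard library are available. Lean on these libraries where they do the work, as an engineer would, in place of code of your own. Each camera call takes 0.05 s, during which the arm holds its last target. There are 200 camera calls.

TASK

Take the orange-handled release pin from its wooden stand, reach with it into the recess of the dust extractor's blue filter slide, and keep the red release button at the bottom held down while you push the slide out with the pin, until it is past its last catch. Then put the pin back in its stand, upright and fully home. Be gentle: do not force the button or the slide, touch the slide with nothing but the pin, and leave the other things on the bench where they are.

Things in the scene. Friction and masses are not known exactly. Their poses are not given: they have to be found in the camera images.
- pin_grip (a point): centre of the release pin's handle: orange, 22 x 22 mm square, 58 mm long (29 mm above and below this point); x and y square to its flats, z up along the tool. Weighs about 90 g. At the start it stands upright in the stand.
- pin_tool: the same release pin as a whole; origin at its tip, z up. Under the handle a round steel collar 28 mm across, 5 mm thick, then a straight round steel pin 7 mm across.
- pin_tip (a point): tip of the steel pin, on its axis, 45 mm below the collar's underside, 79 mm below pin_grip; axes as pin_grip.
- stand_hole0 (a point): centre of the mouth of the hole in the top of the stand: a fixed wooden block 70 x 70 mm, 50 mm high. The hole is vertical, 13 mm across, 47 mm deep. The pin is home when its collar rests on the block, its tip 45 mm below this point; any turn about the vertical will do.
- extractor: dust extractor, a low grey housing fixed to the bench: 200 mm long (x), 130 mm wide (y), roof 72 mm above the bench; origin under its middle; yaw within 20 degrees. The blue filter slide comes out level through its open end along -x, roughly towards the robot; white chevrons on the slide show the way. A slot in the roof leaves room for the boss.
- recess (a point): centre of the mouth of the release recess, in the top of a yellow boss (40 x 40 mm) on the filter slide; 80 mm above the bench; moves with the slide; axes as the extractor. A straight round hole 16 mm across; the red button lies 8 to 20 mm down, its depth set differently on every unit and not measured. The pin on the button pushes the slide by the recess's wall.
- button_axis (a point): point on the axis of the recess 30 mm below its mouth, for reference only. The button is sprung: about 4 N starts it, 9 N at the end of its 7 mm travel, where it stops hard. The slide is free only while the button is held at least 4.5 mm down (5 to 6 mm is safe); let up on the way, it locks at the next of three catches, near 2, 20 and 38 mm of slide travel.
- slide (a joint): how far the filter slide is out, in m: 0 fully in (locked), past its last catch at 0.050, hard stop at 0.068; stopping at 0.056 to 0.062 is good. Sliding friction about 4 N. It stays where it is left; the freed button springs up behind the last catch.
- mask_mid (a point): bystander: grey dust mask 120 x 128 x 60 mm, loose; centre.
- discs_mid (a point): bystander: stack of sanding discs 117 mm across, 31 mm high, loose; centre.
- sanding_block_mid (a point): bystander: brown sanding block 65 x 100 x 28 mm, loose; centre.
- pocket_tape_mid (a point): bystander: yellow tape measure 40 x 80 x 66 mm, loose; centre.
Things that resemble listed ones, but are neither listed nor needed, are in the scene too. What is meant by the pin_tool is not purple, and is the larger of those in its own colour.

How it is judged:
By the outcome, as a careful person would: the job done as asked, in the order asked, and still so for the second after the job is handed in, with the robot touching nothing.
It also fails if it takes over 58 s, if anything falls off the work surface, if the arm or the gripper's body presses on something with over 40 N, if the wrist force passes 120 N, or if a joint passes its speed limit or range.

## Working session

There is one attempt and no reset: what is moved stays moved. The work goes in short steps, Python scripts to look and compute and a shell command to move; the robot and the scene stay as the last step left them, time stands still between calls to the robot, and variables do not carry over. Pictures are saved under pics/ and viewed, about 8 in all and at most 12, crops included, and the job is handed in when it is done.

```bash
mkdir -p pics; ls; python3 - <<'E'
from workcell import env
import cv2,numpy as np
s=env.state();print({k:np.round(v,3) for k,v in s.items()},env.grip_point_offset)
for n in("scene","top"):
    p,d=env.grab_frame(n);cv2.imwrite(f"pics/{n}0.png",p);np.save(f"pics/{n}0.npy",d)
    c=env.camera_params(n);print(n,{k:np.round(v,3).tolist() if not isinstance(v,str) else v for k,v in c.items()})
print(env.camera_params("wrist"))
E
```

```text
pics
{'time_s': np.float64(0.0), 'qpos': array([67.84 , 18.353, 89.706,  0.   , 72.045, -1.147]), 'qvel': array([-0.09 ,  0.047, -0.032,  0.035,  0.096, -0.034]), 'effort': array([-1.0000e-03, -4.1246e+01, -2.3198e+01,  7.3000e-02,  4.6000e-02,
       -0.0000e+00]), 'ee_pos': array([206.002, 536.287, 213.106]), 'ee_rot': array([-1.79998e+02,  1.04000e-01,  6.89860e+01]), 'force': array([-0.115, -0.504,  0.951]), 'torque': array([ 0.012,  0.049, -0.004]), 'gripper_width': np.float64(91.457)} 18.8
scene {'camera_matrix': [[443.759, 0.0, 275.401], [0.0, 443.759, 205.652], [0.0, 0.0, 1.0]], 'cam_to_world': [[0.733, 0.314, -0.604, -187.913], [-0.68, 0.305, -0.667, -708.71], [-0.026, 0.899, 0.437, 607.444], [0.0, 0.0, 0.0, 1.0]]}
top {'camera_matrix': [[479.817, 0.0, 273.027], [0.0, 479.817, 211.262], [0.0, 0.0, 1.0]], 'cam_to_world': [[0.296, 0.918, -0.265, 151.838], [-0.955, 0.283, -0.084, -48.701], [-0.002, 0.278, 0.96, 1427.425], [0.0, 0.0, 0.0, 1.0]]}
{'camera_matrix': array([[325.1922621 ,   0.        , 279.09111283],
       [  0.        , 325.1922621 , 205.30792033],
       [  0.        ,   0.        ,   1.        ]]), 'hand_eye': array([[ 9.99998554e-01,  1.52676820e-03, -7.48874716e-04,
        -5.93308720e-01],
       [ 1.25011781e-03, -9.58550727e-01, -2.84919183e-01,
        -8.11800640e+01],
       [-1.15283995e-03,  2.84917835e-01, -9.58551250e-01,
        -1.70716015e+02],
       [ 0.00000000e+00,  0.00000000e+00,  0.00000000e+00,
         1.00000000e+00]])}
```

View pics/scene0.png

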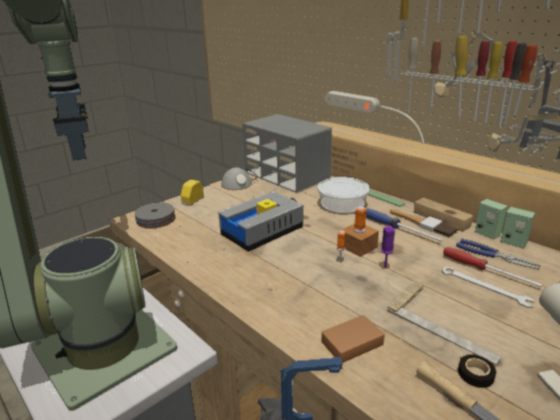

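View pics/top0.png

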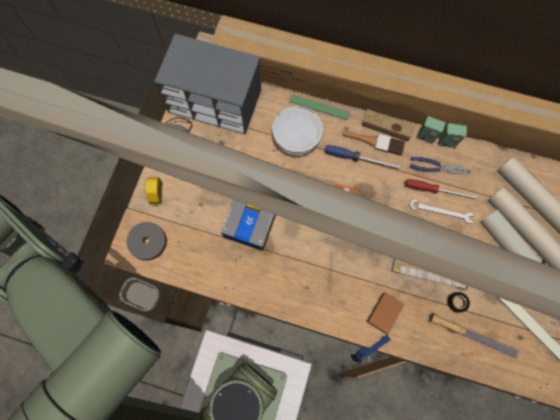

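The scene picture shows three pin-like things: orange in the wooden block at (360,217), a smaller orange one at (341,240) and a purple one at (388,238). The larger orange one in the stand fits the description. The extractor is at (262,218), with its boss at (266,206). In the top view a beam hides the boss and the stand. I'll confirm in an enlarged crop.

```bash
cat > h.py <<'E'
import numpy as np,cv2
from workcell import env
def w(n,u,v,d):
    c=env.camera_params(n);K=c["camera_matrix"]
    return (c["cam_to_world"]@[(u-K[0,2])/K[0,0]*d,-(v-K[1,2])/K[1,1]*d,-d,1])[:3]
def onz(n,u,v,z):
    a=w(n,u,v,1.);o=w(n,u,v,0.);return o+(a-o)*(z-o[2])/(a[2]-o[2])
def cloud(n,d):
    v,u=np.mgrid[:d.shape[0],:d.shape[1]]
    c=env.camera_params(n);K=c["camera_matrix"]
    P=np.stack([(u-K[0,2])/K[0,0]*d,-(v-K[1,2])/K[1,1]*d,-d,np.ones_like(d)],-1)
    return (P@c["cam_to_world"].T)[...,:3]
E
python3 - <<'E'
from h import *
p=cv2.imread("pics/scene0.png");d=np.load("pics/scene0.npy")
c=p[180:280,210:410];cv2.imwrite("pics/crop1.png",cv2.resize(c,None,fx=4,fy=4,interpolation=cv2.INTER_CUBIC))
C=cloud("scene",d)
for n,(u,v) in dict(handle=(360,217),h2=(360,210),small=(341,240),purple=(388,238),block=(360,245),boss=(266,206),roof=(290,205),bench=(300,260)).items():print(n,d[v,u],C[v,u].round(1))
E
```

```text
handle 1106.5773 [ 625.9 -122.8   93.5]
h2 1105.459 [ 630.6 -118.1  109.7]
small 1067.5121 [ 546.3 -129.2   63. ]
purple 1022.51196 [ 596.2 -225.9   87.4]
block 1102.3447 [ 601.  -146.2   32.9]
boss 1211.6619 [524.6 116.5  78.2]
roof 1231.2194 [585.7  85.4  70.5]
bench 1110.5728 [485.1 -51.3  -1.3]
```

View pics/crop1.png

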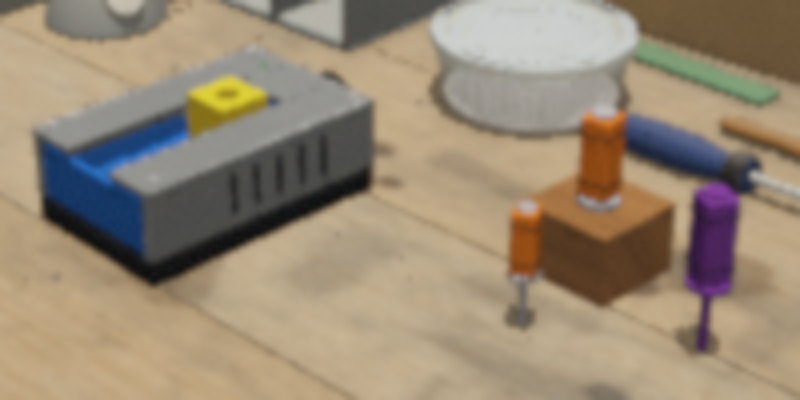

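The crop confirms it: the orange pin at crop (602,160) stands in the block. The small orange one at (525,240) and the purple one at (712,240) stand free of it. The boss is at crop (227,100) and the recess mouth at (229,93). Next I'll fit numbers to the depth data and check the beam.

```bash
python3 - <<'E'
from h import *
p=cv2.imread("pics/scene0.png");d=np.load("pics/scene0.npy");C=cloud("scene",d)
t=np.load("pics/top0.npy");T=cloud("top",t)
for u,v in((60,100),(200,150),(350,190),(500,260)):print("beam",t[v,u],T[v,u].round())
def reg(u0,v0,u1,v1):
    m=np.zeros(d.shape,bool);m[v0:v1,u0:u1]=1;return m&(d>0)
hsv=cv2.cvtColor(p,cv2.COLOR_BGR2HSV);H,S,V=cv2.split(hsv)
o=reg(350,200,372,236)&(H>3)&(H<14)&(S>190)&(C[...,2]>60)
P=C[o];print("handle",o.sum(),P.min(0).round(),P.max(0).round(),P.mean(0).round(1))
print(cv2.minAreaRect(P[:,:2].astype(np.float32)))
b=reg(340,220,382,258)&(abs(C[...,2]-50)<3)&(C[...,0]<720);P=C[b];print("blocktop",cv2.minAreaRect(P[:,:2].astype(np.float32)),P[:,2].mean())
y=reg(250,195,285,216)&(H>20)&(H<35)&(S>150)&(abs(C[...,2]-80)<5);P=C[y];print("boss",cv2.minAreaRect(P[:,:2].astype(np.float32)),P[:,2].mean(),P[:,:2].mean(0))
r=reg(210,185,310,245)&(abs(C[...,2]-72)<4)&~((H>20)&(H<35)&(S>150));P=C[r];print("roof",cv2.minAreaRect(P[:,:2].astype(np.float32)),P[:,2].mean())
print("mouth",onz("scene",210+229/4,180+93/4,80).round(1))
# tall things near
for n,m in dict(purple=reg(380,222,396,268)&(H>125)&(H<160)&(S>120),small=reg(334,228,348,262)&(H>3)&(H<14)&(S>190),bowl=reg(315,178,372,212)).items():
    P=C[m];print(n,P.min(0).round(),P.max(0).round())
E
```

```text
beam 67.19093 [ 175.  -10. 1367.]
beam 64.5617 [ 174.  -32. 1368.]
beam 1388.0234 [ 642. -127.  111.]
beam 65.372154 [ 172.  -75. 1363.]
handle 148 [ 622. -128.   60.] [ 645. -108.  110.] [ 629.4 -119.8   85. ]
((630.8414916992188, -121.64952850341797), (15.359824180603027, 25.18379783630371), 50.33492660522461)
blocktop ((619.0764770507812, -133.88836669921875), (126.85939025878906, 96.90925598144531), 36.01546096801758) 49.09869675741717
boss ((536.2216796875, 128.5890655517578), (40.80366516113281, 39.7841682434082), 86.31482696533203) 77.94487288828157 [535.23629371 126.71601   ]
roof ((518.7815551757812, 130.38833618164062), (134.260986328125, 203.1586456298828), 88.07169342041016) 70.43584270807405
mouth [536.1 124.2  80. ]
purple [ 592. -232.    5.] [ 780. -123.  111.]
small [ 540. -137.   31.] [604. -96.  80.]
bowl [ 624. -127.   -5.] [969. 247. 115.]
```

```bash
python3 -m pendant '[{"xyz":[-0.02,0.025,0],"roll":3,"jaw":0},{"xyz":[-0.056,0.071,0],"roll":9,"jaw":0},{"xyz":[-0.095,0.12,0],"roll":16,"jaw":0},{"xyz":[-0.133,0.169,0],"roll":23,"jaw":0},{"xyz":[-0.171,0.217,0],"roll":30,"jaw":0},{"xyz":[-0.209,0.265,0],"roll":37,"jaw":0},{"xyz":[-0.247,0.313,0],"roll":44,"jaw":0},{"xyz":[-0.285,0.361,0],"roll":51,"jaw":0}]' 40
cat >> h.py <<'E'
from scipy.spatial.transform import Rotation as Ro
def shift(xyz,yaw=None):
    s=env.state();R=Ro.from_euler("xyz",s["ee_rot"],degrees=True).as_matrix()
    d=R.T@(np.array(xyz)-s["ee_pos"]);r=None if yaw is None else (s["ee_rot"][2]-yaw+180)%360-180
    print("pose",s["ee_pos"].round(1),s["ee_rot"].round(2),"t",round(float(s["time_s"]),2),"F",s["force"].round(1),"shift mm",d.round(1),"roll",r)
def wcam(tag):
    s=env.state();p,d=env.grab_frame("wrist");c=env.camera_params("wrist")
    T=np.eye(4);T[:3,:3]=Ro.from_euler("xyz",s["ee_rot"],degrees=True).as_matrix();T[:3,3]=s["ee_pos"]
    cv2.imwrite(f"pics/{tag}.png",p);np.savez(f"pics/{tag}.npz",d=d,M=T@c["hand_eye"],K=c["camera_matrix"])
    return p
def wray(tag,u,v):
    z=np.load(f"pics/{tag}.npz");K=z["K"];a,b=u-K[0,2],v-K[1,2];r=np.hypot(a,b)+1e-9;th=r/K[0,0]
    k=np.tan(th)/r
    return z["M"][:3,:3]@np.array([a*k,-b*k,-1.]),z["M"][:3,3],z["d"]   # ray with unit depth
def wonz(tag,u,v,zz):
    r,o,d=wray(tag,u,v);return o+r*(zz-o[2])/r[2]
def wpix(tag,P):
    z=np.load(f"pics/{tag}.npz");q=np.linalg.inv(z["M"])@np.append(P,1);x,y,f=q[0],-q[1],-q[2]
    rr=np.hypot(x,y);th=np.arctan2(rr,f)*z["K"][0,0];return np.array([z["K"][0,2]+x/rr*th,z["K"][1,2]+y/rr*th])
E
python3 -c "
from h import *;shift([590,-110,200],-10)"
```

```text
time_s: 1.1
ee_pos: [441.6, 139.4, 213.8]
ee_rot: [-180.0, -0.0, 17.8]
force: [0.3, 0.3, 0.3]
gripper_width: 91.5
pose [441.6 139.4 213.8] [-179.99   -0.     17.75] t 1.1 F [0.3 0.3 0.3] shift mm [ 65.3 282.8  13.8] roll 27.752527885904357
```

```bash
python3 -c "
from h import *;wcam('w1')"
python3 -m pendant '[{"xyz":[0.01,0.042,0.002],"roll":4,"jaw":0},{"xyz":[0.022,0.095,0.005],"roll":9,"jaw":0},{"xyz":[0.035,0.15,0.007],"roll":15,"jaw":0},{"xyz":[0.048,0.206,0.01],"roll":21,"jaw":0},{"xyz":[0.06,0.26,0.012],"roll":26,"jaw":0},{"xyz":[0.065,0.283,0.014],"roll":28,"jaw":0},{"xyz":[0.065,0.283,0.014],"roll":28,"jaw":0},{"xyz":[0.065,0.283,0.014],"roll":28,"jaw":0}]'
python3 -c "
from h import *
p=wcam('w2');q=cv2.imread('pics/w1.png');cv2.imwrite('pics/w12.png',np.hstack([q[:,:],p])[:, :])
cv2.imwrite('pics/w12s.png',cv2.resize(np.vstack([q,p]),(800,1200)))
cv2.imwrite('pics/w12.png',cv2.resize(np.hstack([q[60:400,80:480],p[60:400,80:480]]),None,fx=1,fy=1))"
```

```text
time_s: 2.15
ee_pos: [589.4, -106.5, 199.8]
ee_rot: [-180.0, 0.1, -9.9]
force: [0.8, 1.1, -0.3]
gripper_width: 91.2
```

View pics/w12.png

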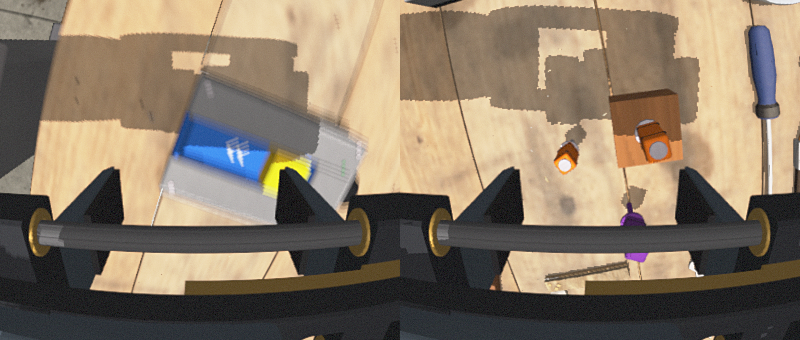

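The right half (w2) shows the target pin's handle top at about (336,207) in the full frame. The block's top face is at (290–362,150–226), the small orange pin at (246,222) and the purple one at (313,296). The left half is motion-blurred. I'll enlarge the pin.

```bash
python3 - <<'E'
from h import *
p=cv2.imread("pics/w2.png");c=p[140:240,270:380]
cv2.imwrite("pics/crop2.png",cv2.resize(c,None,fx=6,fy=6,interpolation=cv2.INTER_CUBIC))
E
```

```text
(no output)
```

View pics/crop2.png

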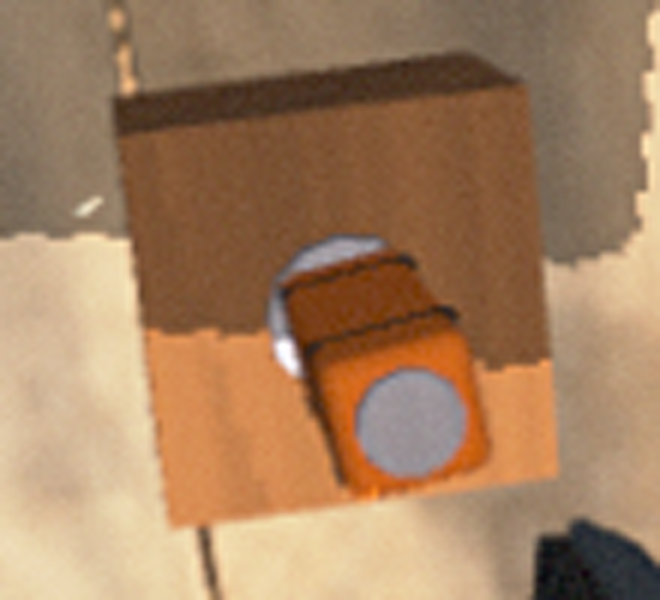

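```bash
python3 - <<'E'
from h import *
f=lambda u,v,z:wonz("w2",270+(u-2.5)/6,140+(v-2.5)/6,z)
q=[f(*a,113) for a in((308,350),(462,318),(488,465),(350,492))]
print("top disc",f(412,422,113).round(1),"corner mean",np.mean(q,0).round(1))
for a,b in zip(q,q[1:]+q[:1]):e=b-a;print("edge",np.hypot(*e[:2]).round(1),np.degrees(np.arctan2(e[1],e[0])).round(1))
b=[f(*a,50) for a in((118,132),(524,85),(557,475),(170,525))]
print("block",np.mean(b,0).round(1))
for a,c in zip(b,b[1:]+b[:1]):e=c-a;print("edge",np.hypot(*e[:2]).round(1),np.degrees(np.arctan2(e[1],e[0])).round(1))
print("collar left/top edge",f(270,310,55).round(1),f(345,237,55).round(1))
z=np.load("pics/w2.npz")["d"];r,o,d=wray("w2",339,210);print("depth",z[210,339],(o+r*z[210,339]).round(1))
shift([634,-115,150],-10)
E
```

```text
top disc [ 637.7 -114.8  113. ] corner mean [ 636.6 -112.4  113. ]
edge 21.9 2.2
edge 22.0 -86.7
edge 20.1 -178.8
edge 21.8 98.1
block [ 637.4 -114.1   50. ]
edge 68.9 -2.6
edge 69.9 -91.6
edge 69.5 177.4
edge 69.9 88.0
collar left/top edge [ 624.2 -110.8   55. ] [ 638.4 -100.5   55. ]
depth 268.25266 [ 638.1 -114.6  114.3]
pose [ 589.5 -106.3  200.1] [-1.7996e+02  4.0000e-02 -9.9100e+00] t 2.2 F [ 0.  -0.3  0.4] shift mm [45.4  0.9 50. ] roll 0.09030242429477653
```

The disc, the collar and the block centre agree: the pin axis is at (638,-114.5), with handle yaw about 2°. I'll approach and go down to TCP z = 65.

```bash
python3 -m pendant '[{"xyz":[0.03,0,0.01],"roll":-7,"jaw":0},{"xyz":[0.049,0,0.03],"roll":-12,"jaw":0},{"xyz":[0.049,0,0.06],"roll":-12,"jaw":0},{"xyz":[0.049,0,0.085],"roll":-12,"jaw":0},{"xyz":[0.049,0,0.11],"roll":-12,"jaw":0},{"xyz":[0.049,0,0.13],"roll":-12,"jaw":0},{"xyz":[0.049,0,0.135],"roll":-12,"jaw":0},{"xyz":[0.049,0,0.135],"roll":-12,"jaw":0}]' 40
python3 -c "
from h import *;shift([638,-114.5,65],2)"
```

```text
time_s: 3.2
ee_pos: [638.5, -115.5, 65.5]
ee_rot: [-180.0, -0.0, 2.0]
force: [0.9, -0.5, 1.0]
gripper_width: 90.9
pose [ 638.5 -115.5   65.5] [-1.7999e+02 -2.0000e-02  2.0500e+00] t 3.2 F [ 0.9 -0.5  1. ] shift mm [-0.5 -1.   0.5] roll 0.04887005065069161
```

```bash
python3 -m pendant '[{"xyz":[0,-0.001,0],"roll":0,"jaw":1},{"xyz":[0,-0.001,0],"roll":0,"jaw":1},{"xyz":[0,-0.001,0],"roll":0,"jaw":1},{"xyz":[0,-0.001,0],"roll":0,"jaw":1},{"xyz":[0,-0.001,0],"roll":0,"jaw":1},{"xyz":[0,-0.001,0],"roll":0,"jaw":1},{"xyz":[0,-0.001,0],"roll":0,"jaw":1},{"xyz":[0,-0.001,0],"roll":0,"jaw":1}]' 50
python3 -c "
from h import *;shift([638,-114.5,65],2);print(env.state()['torque'].round(3))"
```

```text
time_s: 4.2
ee_pos: [638.4, -115.3, 64.9]
ee_rot: [-180.0, 0.0, 2.0]
force: [0.1, 0.2, 0.6]
gripper_width: 22.0
pose [ 638.4 -115.3   64.9] [-1.7999e+02  1.0000e-02  1.9900e+00] t 4.2 F [0.1 0.2 0.6] shift mm [-0.3 -0.9 -0.1] roll -0.01475224858992874
[-0.091  0.047 -0.013]
```

Gripped: the opening is 22.0 mm. Home pose is TCP (638.4, -115.3, 64.9), with the tip 60 mm below TCP. I'll lift and go look at the extractor.

```bash
python3 -m pendant '[{"xyz":[0,-0.001,-0.015],"roll":0,"jaw":1},{"xyz":[0,-0.001,-0.04],"roll":0,"jaw":1},{"xyz":[0,-0.001,-0.08],"roll":0,"jaw":1},{"xyz":[0,-0.001,-0.12],"roll":0,"jaw":1},{"xyz":[-0.02,-0.038,-0.14],"roll":0,"jaw":1},{"xyz":[-0.046,-0.085,-0.155],"roll":1,"jaw":1},{"xyz":[-0.072,-0.132,-0.155],"roll":3,"jaw":1},{"xyz":[-0.096,-0.178,-0.155],"roll":5,"jaw":1}]' 60
python3 -m pendant '[{"xyz":[0,0,0],"roll":0,"jaw":1},{"xyz":[0,0,0],"roll":0,"jaw":1},{"xyz":[0,0,0],"roll":0,"jaw":1},{"xyz":[0,0,0],"roll":0,"jaw":1},{"xyz":[0,0,0],"roll":0,"jaw":1},{"xyz":[0,0,0],"roll":0,"jaw":1},{"xyz":[0,0,0],"roll":0,"jaw":1},{"xyz":[0,0,0],"roll":0,"jaw":1}]'
python3 - <<'E'
from h import *
p=wcam("w3");shift([536,60,220],-3)
cv2.imwrite("pics/crop3.png",cv2.resize(p[40:340,130:430],(600,600),interpolation=cv2.INTER_CUBIC))
print(wpix("w3",[536,127,80]))
E
```

```text
time_s: 5.2
ee_pos: [535.4, 60.6, 221.3]
ee_rot: [-180.0, -0.1, -3.1]
force: [-0.1, 0.4, -1.0]
gripper_width: 21.9
time_s: 6.2
ee_pos: [536.3, 59.2, 219.9]
ee_rot: [-180.0, 0.0, -3.0]
force: [-0.8, 0.3, -0.9]
gripper_width: 21.8
pose [536.3  59.2 219.9] [-180.     -0.     -3.01] t 6.25 F [ 0.  -0.1 -1.2] shift mm [-0.3 -0.7 -0.1] roll -0.009378847534520673
[275.44874998 125.01960064]
```

View pics/crop3.png

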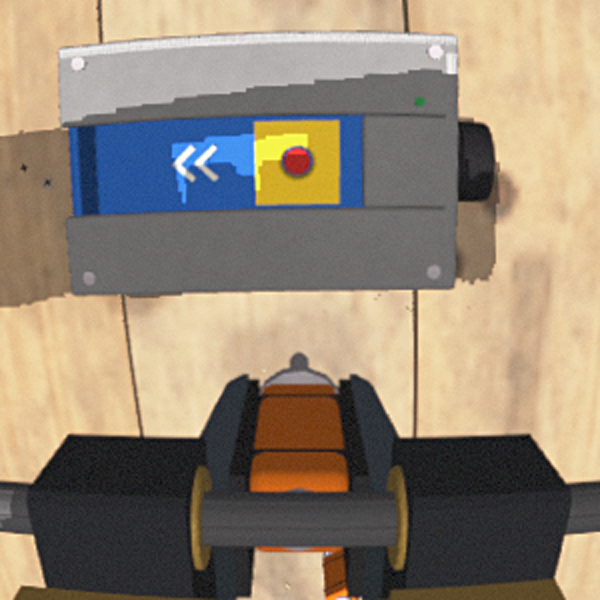

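This shows the extractor from above, with chevrons pointing left (-x). The red button and recess are at full-frame (278.3,120.3), and the pin tip is at (279,220).

```bash
python3 - <<'E'
from h import *
f=lambda u,v,z:wonz("w3",130+u/2-.25,40+v/2-.25,z)
print("recess",f(297,161,80).round(1),"if button plane z66",f(297,161,66).round(1))
b=[f(*a,80) for a in((254,121),(340,119),(340,204),(254,206))];print("boss",np.mean(b,0).round(1))
r=[f(*a,72) for a in((60,48),(458,36),(456,289),(70,295))];print("roof",np.mean(r,0).round(1))
for q in(b,r):
  for a,c in zip(q,q[1:]+q[:1]):e=c-a;print("edge",np.hypot(*e[:2]).round(1),np.degrees(np.arctan2(e[1],e[0])).round(1))
s=env.state();t=s["ee_pos"]+[0,0,-60];print("tip pred px",wpix("w3",t),"seen",130+149,40+177)
z=np.load("pics/w3.npz")["d"]
for u,v in((278,120),(279,121),(270,108),(240,120),(290,135)):
  rr,o,_=wray("w3",u,v);print((u,v),(o+rr*z[v,u]).round(1))
E
```

```text
recess [538.9 131.4  80. ] if button plane z66 [538.9 131.1  66. ]
boss [538.9 130.8  80. ]
roof [519.4 131.6  72. ]
edge 40.5 -1.8
edge 40.7 -92.7
edge 41.1 178.2
edge 40.8 86.5
edge 197.7 -2.4
edge 128.2 -91.9
edge 200.5 177.7
edge 128.3 86.8
tip pred px [279.89236039 220.66899602] seen 279 217
(278, 120) [538.6 131.3  63.6]
(279, 121) [539.6 130.2  63. ]
(270, 108) [531.8 143.5  81.2]
(240, 120) [498.7 133.4  46.9]
(290, 135) [549.3 116.8  80.7]
```

The recess is at (538.9,131.2,80) with yaw −2.5°, and the button is roughly 17 mm down by depth. I'll hover with the tip about 8 mm above the mouth and take a close look.

```bash
python3 -m pendant '[{"xyz":[-0.001,-0.02,0.005],"roll":0,"jaw":1},{"xyz":[-0.001,-0.045,0.02],"roll":0,"jaw":1},{"xyz":[-0.001,-0.065,0.035],"roll":0,"jaw":1},{"xyz":[-0.001,-0.072,0.05],"roll":0,"jaw":1},{"xyz":[-0.001,-0.072,0.065],"roll":0,"jaw":1},{"xyz":[-0.001,-0.072,0.072],"roll":0,"jaw":1},{"xyz":[-0.001,-0.072,0.072],"roll":0,"jaw":1},{"xyz":[-0.001,-0.072,0.072],"roll":0,"jaw":1}]'
python3 - <<'E'
from h import *
p=wcam("w4");shift([538.9,131.2,148],-2.5)
a=wpix("w4",[538.9,131.2,80]);t=wpix("w4",env.state()["ee_pos"]+[0,0,-60]);print(a,t)
u,v=int(a[0]),int(a[1]);u0,v0=u-60,v-60;print(u0,v0)
cv2.imwrite("pics/crop4.png",cv2.resize(p[v0:v0+100,u0:u0+120],None,fx=5,fy=5,interpolation=cv2.INTER_CUBIC))
E
```

```text
time_s: 7.25
ee_pos: [539.6, 130.8, 148.5]
ee_rot: [-180.0, -0.1, -3.1]
force: [0.0, 0.2, -0.9]
gripper_width: 21.7
pose [539.6 130.9 148.6] [-1.7998e+02 -8.0000e-02 -3.0500e+00] t 7.3 F [ 0.6 -0.7 -0.8] shift mm [-0.7 -0.3  0.6] roll -0.5504159395063368
[278.80988354 216.68512029] [279.77991224 220.66808433]
218 156
```

View pics/crop4.png

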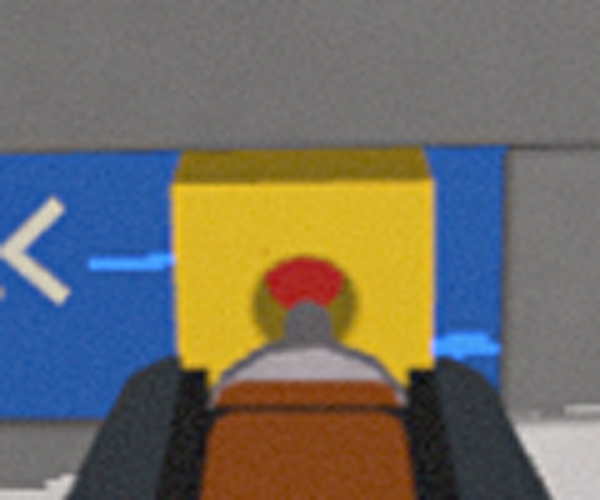

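The pin tip, at crop (308,303), is centred over the recess, whose mouth is at crop (305,306), to within about 1 mm. I'll go down into the recess to just above the button.

```bash
python3 -m pendant '[{"xyz":[-0.0005,0,0.004],"roll":0,"jaw":1},{"xyz":[-0.0005,0,0.009],"roll":0,"jaw":1},{"xyz":[-0.0005,0,0.014],"roll":0,"jaw":1},{"xyz":[-0.0005,0,0.019],"roll":0,"jaw":1},{"xyz":[-0.0005,0,0.022],"roll":0,"jaw":1},{"xyz":[-0.0005,0,0.022],"roll":0,"jaw":1},{"xyz":[-0.0005,0,0.022],"roll":0,"jaw":1},{"xyz":[-0.0005,0,0.022],"roll":0,"jaw":1}]'
python3 -m pendant '[{"xyz":[0,0,0.001],"roll":0,"jaw":1},{"xyz":[0,0,0.002],"roll":0,"jaw":1},{"xyz":[0,0,0.002],"roll":0,"jaw":1},{"xyz":[0,0,0.002],"roll":0,"jaw":1},{"xyz":[0,0,0.002],"roll":0,"jaw":1},{"xyz":[0,0,0.002],"roll":0,"jaw":1},{"xyz":[0,0,0.002],"roll":0,"jaw":1},{"xyz":[0,0,0.002],"roll":0,"jaw":1}]'
```

```text
time_s: 8.3
ee_pos: [538.8, 131.2, 126.2]
ee_rot: [-180.0, -0.0, -3.0]
force: [0.1, 0.3, -1.3]
gripper_width: 21.5
time_s: 9.3
ee_pos: [538.6, 131.2, 124.0]
ee_rot: [-180.0, -0.0, -3.0]
force: [0.8, 0.4, -1.7]
gripper_width: 21.9
```

```bash
python3 -m pendant '[{"xyz":[0,0,0.001],"roll":0,"jaw":1},{"xyz":[0,0,0.002],"roll":0,"jaw":1},{"xyz":[0,0,0.002],"roll":0,"jaw":1},{"xyz":[0,0,0.002],"roll":0,"jaw":1},{"xyz":[0,0,0.002],"roll":0,"jaw":1},{"xyz":[0,0,0.002],"roll":0,"jaw":1},{"xyz":[0,0,0.002],"roll":0,"jaw":1},{"xyz":[0,0,0.002],"roll":0,"jaw":1}]'
```

```text
time_s: 10.3
ee_pos: [538.7, 131.2, 122.0]
ee_rot: [-180.0, -0.0, -3.0]
force: [-0.3, -0.0, 3.7]
gripper_width: 21.5
```

```bash
python3 -m pendant '[{"xyz":[0,0,0.001],"roll":0,"jaw":1},{"xyz":[0,0,0.002],"roll":0,"jaw":1},{"xyz":[0,0,0.0025],"roll":0,"jaw":1},{"xyz":[0,0,0.0025],"roll":0,"jaw":1},{"xyz":[0,0,0.0025],"roll":0,"jaw":1},{"xyz":[0,0,0.0025],"roll":0,"jaw":1},{"xyz":[0,0,0.0025],"roll":0,"jaw":1},{"xyz":[0,0,0.0025],"roll":0,"jaw":1}]'
python3 - <<'E'
from h import *
for i in range(4):
    env.grab_frame("top");s=env.state();print(s["ee_pos"].round(2),s["force"].round(2))
E
```

```text
time_s: 11.3
ee_pos: [538.8, 131.2, 119.6]
ee_rot: [-180.0, -0.0, -3.0]
force: [-0.0, 0.9, 5.2]
gripper_width: 21.4
[538.73 131.23 119.62] [-0.19 -0.14  4.91]
[538.76 131.22 119.63] [-0.27  0.52  5.09]
[538.77 131.25 119.66] [-0.8   0.56  5.47]
[538.73 131.24 119.6 ] [-1.03 -0.22  4.5 ]
```

```bash
python3 -m pendant '[{"xyz":[0,0,0.0008],"roll":0,"jaw":1},{"xyz":[0,0,0.0016],"roll":0,"jaw":1},{"xyz":[0,0,0.0023],"roll":0,"jaw":1},{"xyz":[0,0,0.0023],"roll":0,"jaw":1},{"xyz":[0,0,0.0023],"roll":0,"jaw":1},{"xyz":[0,0,0.0023],"roll":0,"jaw":1},{"xyz":[0,0,0.0023],"roll":0,"jaw":1},{"xyz":[0,0,0.0023],"roll":0,"jaw":1}]'
cat > m.py <<'E'
from h import *
P=[];F=[]
for i in range(6):
    s=env.state();P.append(s["ee_pos"]);F.append(s["force"]);env.grab_frame("top")
print(np.mean(P,0).round(2),np.mean(F,0).round(2),round(float(env.state()["time_s"]),2))
E
python3 m.py
```

```text
time_s: 12.5
ee_pos: [538.8, 131.3, 117.6]
ee_rot: [-180.0, -0.0, -3.0]
force: [-0.3, 0.1, 6.1]
gripper_width: 22.0
[538.8  131.24 117.59] [-0.68  0.11  6.08] 12.8
```

```bash
python3 -m pendant '[{"xyz":[0,0,0.0006],"roll":0,"jaw":1},{"xyz":[-0.001,0,0.0006],"roll":0,"jaw":1},{"xyz":[-0.002,0,0.0006],"roll":0,"jaw":1},{"xyz":[-0.003,0,0.0006],"roll":0,"jaw":1},{"xyz":[-0.004,0,0.0006],"roll":0,"jaw":1},{"xyz":[-0.005,0,0.0006],"roll":0,"jaw":1},{"xyz":[-0.006,0,0.0006],"roll":0,"jaw":1},{"xyz":[-0.007,0,0.0006],"roll":0,"jaw":1}]'
python3 m.py
```

```text
time_s: 13.8
ee_pos: [534.7, 131.6, 117.9]
ee_rot: [-180.0, -0.4, -3.0]
force: [3.2, -1.7, 7.1]
gripper_width: 21.7
[534.52 131.55 117.85] [ 3.59 -0.99  6.5 ] 14.1
```

```bash
python3 -m pendant '[{"xyz":[0.001,0,0.0005],"roll":0,"jaw":1},{"xyz":[0.001,0,0.001],"roll":0,"jaw":1},{"xyz":[0,0,0.001],"roll":0,"jaw":1},{"xyz":[-0.001,0,0.001],"roll":0,"jaw":1},{"xyz":[-0.002,0,0.001],"roll":0,"jaw":1},{"xyz":[-0.002,0,0.001],"roll":0,"jaw":1},{"xyz":[-0.002,0,0.001],"roll":0,"jaw":1},{"xyz":[-0.002,0,0.001],"roll":0,"jaw":1}]'
python3 m.py
```

```text
time_s: 15.1
ee_pos: [532.6, 131.7, 117.0]
ee_rot: [-180.0, -0.4, -3.0]
force: [4.8, -0.3, 6.0]
gripper_width: 22.0
[532.63 131.65 116.96] [ 3.35 -0.98  6.86] 15.4
```

```bash
python3 -m pendant '[{"xyz":[-0.002,0,0],"roll":0,"jaw":1},{"xyz":[-0.005,0,0],"roll":0,"jaw":1},{"xyz":[-0.008,0,0],"roll":0,"jaw":1},{"xyz":[-0.011,0,0],"roll":0,"jaw":1},{"xyz":[-0.014,0,0],"roll":0,"jaw":1},{"xyz":[-0.017,0,0],"roll":0,"jaw":1},{"xyz":[-0.02,0,0],"roll":0,"jaw":1},{"xyz":[-0.022,0,0],"roll":0,"jaw":1}]'
python3 - <<'E'
from h import *
p,d=env.grab_frame("scene");cv2.imwrite("pics/scene1.png",p);C=cloud("scene",d)
def boss(p,C):
    H,S,V=cv2.split(cv2.cvtColor(p,cv2.COLOR_BGR2HSV));m=(H>20)&(H<35)&(S>150)&(abs(C[...,2]-79)<5)&(C[...,1]>95)&(C[...,1]<160)&(C[...,0]<580)
    return C[m].min(0).round(1),C[m].max(0).round(1)
print(boss(p,C),boss(cv2.imread("pics/scene0.png"),cloud("scene",np.load("pics/scene0.npy"))))
E
python3 m.py
```

```text
time_s: 16.4
ee_pos: [510.7, 132.6, 117.0]
ee_rot: [-180.0, -0.4, -3.0]
force: [3.3, -2.2, 6.6]
gripper_width: 21.8
(array([488.9, 108.2,  74.2]), array([529.7, 150.4,  81.9])) (array([515.4, 107.5,  74.4]), array([555.7, 148.2,  80.6]))
[510.41 132.63 116.89] [ 3.14 -1.61  6.63] 16.75
```

```bash
python3 -m pendant '[{"xyz":[-0.002,0.0002,0],"roll":0,"jaw":1},{"xyz":[-0.005,0.0004,0],"roll":0,"jaw":1},{"xyz":[-0.008,0.0005,0],"roll":0,"jaw":1},{"xyz":[-0.011,0.0005,0],"roll":0,"jaw":1},{"xyz":[-0.014,0.0006,0],"roll":0,"jaw":1},{"xyz":[-0.017,0.0006,0],"roll":0,"jaw":1},{"xyz":[-0.02,0.0007,0],"roll":0,"jaw":1},{"xyz":[-0.022,0.0007,0],"roll":0,"jaw":1}]'
python3 m.py
python3 -m pendant '[{"xyz":[-0.002,0,0],"roll":0,"jaw":1},{"xyz":[-0.004,0,0],"roll":0,"jaw":1},{"xyz":[-0.006,0,0],"roll":0,"jaw":1},{"xyz":[-0.008,0,0],"roll":0,"jaw":1},{"xyz":[-0.0095,0,0],"roll":0,"jaw":1},{"xyz":[-0.0105,0,0],"roll":0,"jaw":1},{"xyz":[-0.0105,0,0],"roll":0,"jaw":1},{"xyz":[-0.0105,0,0],"roll":0,"jaw":1}]'
python3 - <<'E'
from h import *
p,d=env.grab_frame("scene");cv2.imwrite("pics/scene2.png",p);C=cloud("scene",d)
H,S,V=cv2.split(cv2.cvtColor(p,cv2.COLOR_BGR2HSV));m=(H>20)&(H<35)&(S>150)&(abs(C[...,2]-79)<5)&(C[...,1]>95)&(C[...,1]<165)&(C[...,0]<580)
print(C[m].min(0).round(1),C[m].max(0).round(1))
E
python3 m.py
```

```text
time_s: 17.75
ee_pos: [488.7, 133.4, 117.0]
ee_rot: [-180.0, -0.4, -3.0]
force: [3.3, -1.8, 6.6]
gripper_width: 21.9
[488.5  133.33 116.89] [ 2.92 -1.4   6.96] 18.05
time_s: 19.05
ee_pos: [478.1, 133.8, 116.8]
ee_rot: [-180.0, -0.4, -3.0]
force: [3.5, -0.6, 6.6]
gripper_width: 21.8
[456.6 109.   74. ] [499.6 155.2  81.5]
[478.12 133.8  116.84] [ 3.24 -1.16  6.57] 19.4
```

```bash
python3 -m pendant '[{"xyz":[-0.001,0,0],"roll":0,"jaw":1},{"xyz":[-0.002,0,0],"roll":0,"jaw":1},{"xyz":[-0.002,0,0],"roll":0,"jaw":1},{"xyz":[-0.002,0,0],"roll":0,"jaw":1},{"xyz":[0,0,0],"roll":0,"jaw":1},{"xyz":[0.0025,0,0],"roll":0,"jaw":1},{"xyz":[0.0025,0,0],"roll":0,"jaw":1},{"xyz":[0.0025,0,0],"roll":0,"jaw":1}]'
python3 m.py
python3 -m pendant '[{"xyz":[0,0,-0.003],"roll":0,"jaw":1},{"xyz":[0,0,-0.007],"roll":0,"jaw":1},{"xyz":[0,0,-0.012],"roll":0,"jaw":1},{"xyz":[0,0,-0.018],"roll":0,"jaw":1},{"xyz":[0,0,-0.028],"roll":0,"jaw":1},{"xyz":[0,0,-0.045],"roll":0,"jaw":1},{"xyz":[0,0,-0.065],"roll":0,"jaw":1},{"xyz":[0,0,-0.08],"roll":0,"jaw":1}]'
python3 -m pendant '[{"xyz":[0,0.03,-0.01],"roll":0,"jaw":1},{"xyz":[0,0.07,-0.02],"roll":0,"jaw":1},{"xyz":[0,0.07,-0.02],"roll":0,"jaw":1},{"xyz":[0,0.07,-0.02],"roll":0,"jaw":1},{"xyz":[0,0.07,-0.02],"roll":0,"jaw":1},{"xyz":[0,0.07,-0.02],"roll":0,"jaw":1},{"xyz":[0,0.07,-0.02],"roll":0,"jaw":1},{"xyz":[0,0.07,-0.02],"roll":0,"jaw":1}]'
python3 - <<'E'
from h import *
p=wcam("w5");shift([638.4,-115.3,140],2);print(env.state()["torque"].round(2))
cv2.imwrite("pics/crop5.png",cv2.resize(p[40:340,130:430],(600,600),interpolation=cv2.INTER_CUBIC))
E
```

```text
time_s: 20.4
ee_pos: [477.6, 133.7, 116.2]
ee_rot: [-180.0, -0.0, -3.0]
force: [-1.4, -0.5, 8.7]
gripper_width: 21.8
[477.57 133.66 116.19] [-1.69 -0.59  8.97] 20.7
time_s: 21.7
ee_pos: [477.9, 133.7, 196.7]
ee_rot: [-180.0, -0.1, -3.0]
force: [-0.0, -1.1, -1.8]
gripper_width: 21.8
time_s: 22.7
ee_pos: [473.9, 64.0, 215.4]
ee_rot: [-180.0, 0.0, -3.0]
force: [0.9, 0.5, -1.8]
gripper_width: 21.8
pose [474.   63.9 215.5] [-1.7999e+02  1.0000e-02 -3.0000e+00] t 22.75 F [-0.  -0.  -1.4] shift mm [173.6 170.4  75.5] roll -5.002077097154427
[-0.07  0.05 -0.04]
```

View pics/crop5.png

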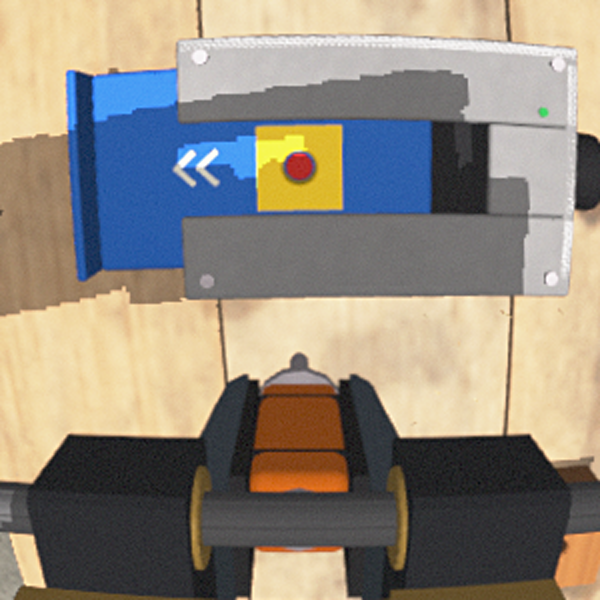

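```bash
python3 - <<'E'
from h import *
f=lambda u,v,z:wonz("w5",130+u/2-.25,40+v/2-.25,z)
a=f(299,166,80);print(a.round(1),"slide",np.hypot(*(a-[538.9,131.3,80])[:2]).round(1))
print("roof",np.mean([f(*q,72) for q in((178,42),(577,48),(569,294),(184,297))],0).round(1))
s=env.state();print("tip px",wpix("w5",s["ee_pos"]+[0,0,-60]))
E
```

```text
[477.3 133.9  80. ] slide 61.6
roof [518.9 131.8  72. ]
tip px [279.90682966 220.78048683]
```

The slide is out about 60 mm (this view gives 61.6, the scene view about 59), past the last catch, and the button has sprung back. The tip sits at the same image position as before, so the pin has not slipped. I'll go back above the stand.

```bash
python3 -m pendant '[{"xyz":[0.02,0.02,0],"roll":0,"jaw":1},{"xyz":[0.055,0.055,0],"roll":-1,"jaw":1},{"xyz":[0.092,0.09,0],"roll":-3,"jaw":1},{"xyz":[0.13,0.127,0],"roll":-5,"jaw":1},{"xyz":[0.16,0.158,0.01],"roll":-5,"jaw":1},{"xyz":[0.1736,0.1704,0.035],"roll":-5,"jaw":1},{"xyz":[0.1736,0.1704,0.06],"roll":-5,"jaw":1},{"xyz":[0.1736,0.1704,0.075],"roll":-5,"jaw":1}]'
python3 -m pendant '[{"xyz":[0,0,0],"roll":0,"jaw":1},{"xyz":[0,0,0],"roll":0,"jaw":1},{"xyz":[0,0,0],"roll":0,"jaw":1},{"xyz":[0,0,0],"roll":0,"jaw":1},{"xyz":[0,0,0],"roll":0,"jaw":1},{"xyz":[0,0,0],"roll":0,"jaw":1},{"xyz":[0,0,0],"roll":0,"jaw":1},{"xyz":[0,0,0],"roll":0,"jaw":1}]'
python3 - <<'E'
from h import *
shift([638.4,-115.3,110],2);p=wcam("w6")
a=wpix("w6",[638.4,-115.0,50]);print(a);u,v=int(a[0])-60,int(a[1])-60
cv2.imwrite("pics/crop6.png",cv2.resize(p[v:v+100,u:u+120],None,fx=5,fy=5,interpolation=cv2.INTER_CUBIC))
E
```

```text
time_s: 23.75
ee_pos: [637.8, -115.6, 138.7]
ee_rot: [-180.0, 0.1, 2.0]
force: [-0.7, -0.9, -2.1]
gripper_width: 21.8
time_s: 24.75
ee_pos: [638.4, -115.5, 140.5]
ee_rot: [-180.0, -0.0, 2.0]
force: [-0.5, 0.7, -1.1]
gripper_width: 22.0
pose [ 638.4 -115.5  140.5] [-179.99   -0.      1.98] t 24.75 F [-0.5  0.7 -1.1] shift mm [ 0.  -0.2 30.5] roll -0.016147268053344987
[279.8025117  208.26585461]
```

View pics/crop6.png

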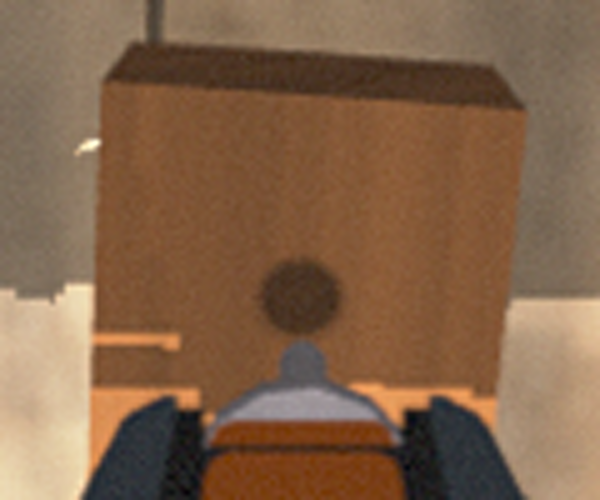

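The hole is seen at crop (300,297), within about 1 mm of the prediction, and the tip is aligned at crop x 303. I'll shift half a millimetre and lower.

```bash
python3 -m pendant '[{"xyz":[-0.0005,-0.0006,0.005],"roll":0,"jaw":1},{"xyz":[-0.0005,-0.0006,0.015],"roll":0,"jaw":1},{"xyz":[-0.0005,-0.0006,0.023],"roll":0,"jaw":1},{"xyz":[-0.0005,-0.0006,0.029],"roll":0,"jaw":1},{"xyz":[-0.0005,-0.0006,0.033],"roll":0,"jaw":1},{"xyz":[-0.0005,-0.0006,0.037],"roll":0,"jaw":1},{"xyz":[-0.0005,-0.0006,0.04],"roll":0,"jaw":1},{"xyz":[-0.0005,-0.0006,0.04],"roll":0,"jaw":1}]'
```

```text
time_s: 25.8
ee_pos: [637.8, -114.9, 100.4]
ee_rot: [-180.0, 0.0, 2.0]
force: [-0.1, 0.0, -1.6]
gripper_width: 21.7
```

The tip is 10 mm into the hole with no side force. I'll lower to just above home.

```bash
python3 -m pendant '[{"xyz":[0,0,0.006],"roll":0,"jaw":1},{"xyz":[0,0,0.012],"roll":0,"jaw":1},{"xyz":[0,0,0.018],"roll":0,"jaw":1},{"xyz":[0,0,0.024],"roll":0,"jaw":1},{"xyz":[0,0,0.029],"roll":0,"jaw":1},{"xyz":[0,0,0.033],"roll":0,"jaw":1},{"xyz":[0,0,0.035],"roll":0,"jaw":1},{"xyz":[0,0,0.035],"roll":0,"jaw":1}]'
python3 m.py
```

```text
time_s: 26.8
ee_pos: [637.8, -114.9, 65.5]
ee_rot: [-180.0, 0.0, 2.0]
force: [-0.1, -0.2, -1.7]
gripper_width: 21.6
[ 637.96 -114.94   65.69] [ 0.18 -0.05 -0.77] 27.1
```

```bash
python3 -m pendant '[{"xyz":[0,0,0.0005],"roll":0,"jaw":1},{"xyz":[0,0,0.001],"roll":0,"jaw":1},{"xyz":[0,0,0.001],"roll":0,"jaw":1},{"xyz":[0,0,0.001],"roll":0,"jaw":1},{"xyz":[0,0,0.001],"roll":0,"jaw":1},{"xyz":[0,0,0.001],"roll":0,"jaw":1},{"xyz":[0,0,0.001],"roll":0,"jaw":1},{"xyz":[0,0,0.001],"roll":0,"jaw":1}]'
python3 m.py
```

```text
time_s: 28.1
ee_pos: [637.9, -115.0, 64.9]
ee_rot: [-180.0, -0.0, 2.0]
force: [-1.4, -0.4, 5.1]
gripper_width: 21.7
[ 637.9  -114.93   64.87] [-1.79  0.19  5.09] 28.4
```

The collar is seated: 5 N upward at z = 64.9, the same height as at the grasp. I'll open the jaws and retreat.

```bash
python3 -m pendant '[{"xyz":[0,0,-0.0004],"roll":0,"jaw":1},{"xyz":[0,0,-0.0004],"roll":0,"jaw":0.5},{"xyz":[0,0,-0.0004],"roll":0,"jaw":0},{"xyz":[0,0,-0.0004],"roll":0,"jaw":0},{"xyz":[0,0,-0.0004],"roll":0,"jaw":0},{"xyz":[0,0,-0.0004],"roll":0,"jaw":0},{"xyz":[0,0,-0.0004],"roll":0,"jaw":0},{"xyz":[0,0,-0.0004],"roll":0,"jaw":0}]'
python3 -m pendant '[{"xyz":[0,0,-0.01],"roll":0,"jaw":0},{"xyz":[0,0,-0.03],"roll":0,"jaw":0},{"xyz":[0,0,-0.06],"roll":0,"jaw":0},{"xyz":[0,0,-0.1],"roll":0,"jaw":0},{"xyz":[-0.02,0,-0.13],"roll":0,"jaw":0},{"xyz":[-0.04,0,-0.14],"roll":0,"jaw":0},{"xyz":[-0.05,0,-0.14],"roll":0,"jaw":0},{"xyz":[-0.05,0,-0.14],"roll":0,"jaw":0}]'
python3 -m pendant '[{"xyz":[0,0,0],"roll":0,"jaw":0},{"xyz":[0,0,0],"roll":0,"jaw":0},{"xyz":[0,0,0],"roll":0,"jaw":0},{"xyz":[0,0,0],"roll":0,"jaw":0},{"xyz":[0,0,0],"roll":0,"jaw":0},{"xyz":[0,0,0],"roll":0,"jaw":0},{"xyz":[0,0,0],"roll":0,"jaw":0},{"xyz":[0,0,0],"roll":0,"jaw":0}]'
python3 - <<'E'
from h import *
p=wcam("w7");q,d=env.grab_frame("scene");cv2.imwrite("pics/scene3.png",q);C=cloud("scene",d)
a=wpix("w7",[638,-114.5,113]);u,v=int(a[0])-65,int(a[1])-70
A=cv2.resize(p[v:v+110,u:u+110],(480,480),interpolation=cv2.INTER_CUBIC)
B=cv2.resize(q[175:285,130:420],None,fx=2.7,fy=2.7,interpolation=cv2.INTER_CUBIC)[:,:783]
cv2.imwrite("pics/crop7.png",cv2.resize(np.vstack([B,cv2.copyMakeBorder(A,0,0,0,B.shape[1]-480,cv2.BORDER_CONSTANT)]),None,fx=.76,fy=.76))
z=np.load("pics/w7.npz")["d"]
u,v=np.round(a).astype(int);r,o,_=wray("w7",u,v);print("handle top",(o+r*z[v,u]).round(1),u,v)
E
```

```text
time_s: 29.4
ee_pos: [637.9, -114.9, 64.9]
ee_rot: [-180.0, -0.0, 2.0]
force: [-0.6, 0.1, 0.2]
gripper_width: 88.7
time_s: 30.4
ee_pos: [586.6, -116.5, 203.9]
ee_rot: [-180.0, 0.1, 2.0]
force: [-0.1, 0.6, -0.3]
gripper_width: 91.4
time_s: 31.4
ee_pos: [587.8, -116.6, 205.0]
ee_rot: [-180.0, -0.0, 2.0]
force: [0.1, -0.1, -0.4]
gripper_width: 91.3
handle top [ 637.9 -114.   115.6] 339 208
```

View pics/crop7.png

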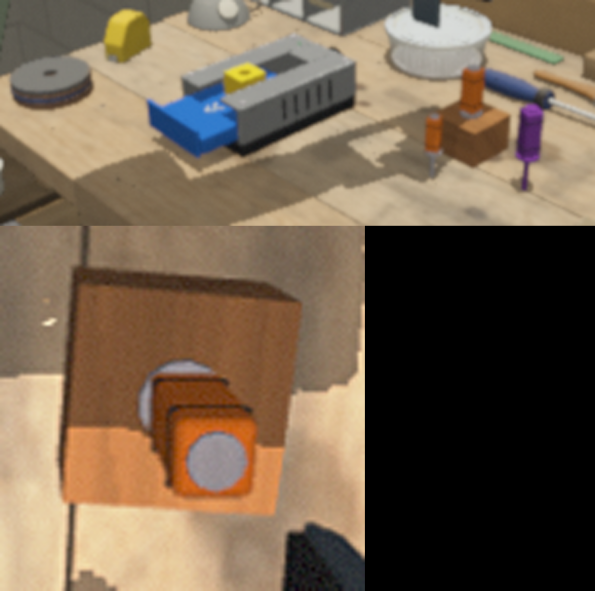

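The pin stands upright with its collar on the block, the slide is out, and the neighbouring things look untouched. I'll make one numeric comparison with the first picture, then hand in.

```bash
python3 - <<'E'
from h import *
p0=cv2.imread("pics/scene0.png");D0=np.load("pics/scene0.npy")
p1=cv2.imread("pics/scene3.png");_,D1=env.grab_frame("scene")
for p,D in((p0,D0),(p1,D1)):
    C=cloud("scene",D);H,S,V=cv2.split(cv2.cvtColor(p,cv2.COLOR_BGR2HSV))
    m=(H>3)&(H<14)&(S>190)&(C[...,2]>60);m[:200]=0;m[236:]=0;m[:,:350]=0;m[:,372:]=0;P=C[m]
    ys=np.where(m)[0];print("handle",m.sum(),ys.min(),ys.max(),P.mean(0).round(1),np.percentile(P[:,2],98).round(1))
    m=(H>20)&(H<35)&(S>150)&(abs(C[...,2]-79)<5)&(C[...,1]>95)&(C[...,1]<165)&(C[...,0]<580);m[:150]=0;m[250:]=0
    print("boss",np.median(C[m],0).round(1),cv2.minAreaRect(C[m][:,:2].astype(np.float32))[0])
z=np.load("pics/w7.npz")["d"]
for n,(u,v) in dict(top=(339,208),block=(300,170)).items():
    r,o,_=wray("w7",u,v);print(n,(o+r*np.median(z[v-2:v+3,u-2:u+3])).round(1))
z=np.load("pics/w2.npz")["d"]
for u,v in((339,210),(300,175)):
    r,o,_=wray("w2",u,v);print("before",(o+r*np.median(z[v-2:v+3,u-2:u+3])).round(1))
E
```

```text
handle 148 210 228 [ 629.4 -119.8   85. ] 108.0
boss [533.6 127.4  78. ] (536.2216796875, 128.5890655517578)
handle 158 210 229 [ 629.2 -119.6   85.3] 109.3
boss [474.6 128.6  78.2] (475.60162353515625, 130.0076141357422)
top [ 638.  -114.1  115. ]
block [607.9 -94.5  49.9]
before [ 638.  -114.4  115. ]
before [612.5 -92.9  50.2]
```

The handle top is at the same height as before (115.0 against 115.0), and the slide has moved 59–61 mm. Handing in.

```bash
python3 -c "
from workcell import env
print(env.job_done(),env.state()['time_s'])"
```

```text
the job is handed in; nothing more can be done
the job is handed in; nothing more can be done
```

I took the larger orange pin from the stand and held the red button down, by my estimate about 5 to 6 mm. I then pushed the slide out with the pin, set the pin back in its stand and backed the arm away. The job took about 32 s of the 58 s allowed.

**Slide:** The scene camera puts it 59 to 61 mm out, and the wrist camera 61.6 mm. Both are past the last catch at 50 mm and short of the stop at 68 mm, but the upper reading is at the edge of the 56–62 mm good range. The wrist picture taken after lifting the pin out shows the button free in the recess.

**Pin:** It stands upright with its collar on the block. The top of the handle measures 115.0 mm, the same as before I took it. The collar met the block with about 6 N at the same arm height as at the grasp.

**Forces:** I read at most about 10 N on the button and 5 N sideways on the slide. These readings were taken between moves, so brief peaks could have been higher.

**Button depth:** The force and position readings disagreed by about 1 mm on how far the button was pressed. I pressed a little further while starting the push; the slide then ran freely.

**Other things on the bench:** Those visible in the last picture look unmoved. I did not measure them, and the sanding block was outside that picture.

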